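# Hold a shade glass in the sextant collimator

### The arm

A 7-joint arm with a two-finger parallel gripper is mounted at the origin on the work surface. World frame = base frame: x ahead of the robot, y to its left, z up, the work surface at z = 0. Lengths are in m, angles in rad, forces in N, time in s.
With the tool pointing down it reaches from about 0.4 to 0.875 m from the base axis. Payload 6.5 kg.
Tool frame: the origin (TCP) lies midway between the tips of the shut fingers; the grasp point (between the pads) lies 19 mm behind it; z points along the fingers, y is the line along which they close (so a half turn about z gives the same grasp; the last joint's range is limited). The gripper opens to 88 mm and grips with 3 to 60 N. Pads are 18 mm wide; open, the fingers measure 123 mm over their backs; the gripper's body (75 mm by 187 mm) begins 45 mm behind the grasp point.
Start: joints at [1.057, 0.536, -0.004, 1.538, 0.003, 1.067, -0.071], TCP at [0.281, -0.586, 0.239] pointing down, gripper open.
Joint ranges: [-2.7, 2.7], [-0.37, 2.16], [-1.27, 1.26], [0.24, 2.4], [-1.31, 4.45], [0.19, 1.91], [-2.76, 2.76]. Speed limits (rad/s): [2.39, 2.39, 3.14, 3.14, 3.14, 3.14, 3.14].

### API

Orientations are given as a rotation vector (axis times angle).
In Python, from rig import robot gives the robot as it stands. The module is installed in compiled form; this text tells all that it offers.
- The arm moves only by the tool move_arm, never from a script. Its argument "increments" is one flat list of numbers, 6 for each row, row after row: the shift along the tool's x, y, z in m, then the turn, a rotation vector about the tool's x, y, z in rad. A call has 1 to 20 rows; each row is the pose to reach, as a shift and turn from the pose commanded when the call began, along the tool's axes at that moment; what a row does not reach only later rows make up. A row lasts 1/12 s, in which the tool goes at most 41.7 mm and 7.16 degrees, less where a joint would pass 70% of its speed; a pose out of reach is approached as far as the arm can. A call with a gripper value outside its range is refused whole. "claw" is the finger opening in m, from 0 to 0.0881, set as the call begins (left out, the last holds). The fingers move at their own pace and stop on an object; "newtons" is the grip in N (left out, the last holds). Time passes only in rows, so rows that repeat a pose let the fingers close. It gives the time, the measured TCP pose, the force, the opening and the grip force at its end, in the units of the state.
- robot.get_state(): the state, without advancing time (a new reading comes with each control period).
- robot.get_image(name): name is "side" or "top" or "wrist"; returns a dict with "frame" (420x560x3 uint8, red, green, blue), "mtx" (3x3 intrinsics, pixels), "position" and "rotation" of the camera in the world. Camera axes: x right, y down, z forward; pixel columns grow to the right and rows downward; lengths in m; the calibration is good to about 2 mm. The wrist camera is an equidistant fisheye: a pixel r from the principal point sees the ray r / f radians off the axis. A picture is of the moment at which its call begins. There is no depth.
- robot.hand_in(): hands the job in; it is judged then, once.
The state is a dict: "clock": time; "qpos": joint angles; "dq": joint speeds; "effort": joint torques, N m; "tcp_pos": TCP position; "tool_rot": TCP orientation; "wrist_force": force on the tool from outside, world axes, zero at the start; "torque": the same for the moment, N m; "grip_width": opening from 0.0 (shut) to 1.0 (fully open); "finger_force": force on a finger pad.
Only numpy, scipy, OpenCV 4.12 (cv2) and the standard library are available. Lean on these libraries where they do the work, as an engineer would, in place of code of your own. Each camera call takes 0.05 s, during which the arm holds its last target. There are 200 camera calls.

### The job

Help me check the sextant's shades: lift the sprung index plunger on the collimator head, swing the head round to face the sextant and let the plunger drop home in the notch there. Then take the square shade glass from the rack by its grip, pass it down through the slot in the collimator's hood and hold it there with its glass centred in the beam: finish with it still in the gripper, because the slot has no stop and I take the reading while you hold it. Do not bump the sextant, and leave the other things where they are.

Things in the scene. Friction and masses are not known exactly. Their poses are not given: they have to be found in the camera images.
- head (a joint): Angle of the collimator head about its upright axis, rad, growing clockwise seen from above. 0 = stowed notch (start); 1.047 (60 degrees) = the notch where it faces the sextant. Range -0.25 to 1.35. Light friction (2 N at the plunger); it stays where it is left, but is locked while the plunger sits in a notch.
- plunger (a joint): Lift of the index plunger, m: 0 = home in a notch, upper stop at 0.018. Its nose clears the notch above 0.0095; 0.013 is a good lift. A spring pushes it down with 4 N at 0 and 6.5 N at 0.013. Released between notches it rides on the index plate (reads about 0.009) and drops home when the head brings it over a notch.
- plunger_knob (a point): Centre of the plunger's knob, a black upright cylinder 24 mm across, 24 mm tall, 122 mm above the shelf when home. An arm of the head carries it 75 mm from the head's axis: pulling the lifted knob round its arc turns the head. Axes of the head: x along the beam, y from the axis to the plunger. A barrel 25 mm across, up to 100 mm above the shelf, stands under the knob.
- head_axis (a point): Point on the head's upright turning axis at the height of the knob (122 mm above the shelf). It stays put. Axes of the stand: y points from the head to the sextant, z up; with the head facing the sextant the plunger lies at -x. The collimator tube (57 mm across, 140 mm long, 115 mm up) lies across this axis; the hood's lips, 155 mm above the shelf, are the head's highest part.
- hood_gate (a point): Centre of the slot in the hood at the tube's front end, on the beam, 115 mm above the shelf, 62 mm from the head's axis. Turns with the head; x along the beam, z up. The slot, between two plates with square windows, is 10 mm (x) by 48 mm (y), open at top and bottom, no stop. Its walls end 33 mm above this point; lips flare from there at 45 degrees to a mouth of 24 x 62 mm, 40 mm above it.
- stand: The stand, fixed to the shelf by a brass clamp: a grey bed 12 mm high, 60 x 470 mm, with the collimator at one end and the sextant at the other. Origin at shelf level under the clamp's screw; y from the head to the sextant. Under the head lies a steel index plate, 172 mm across, top 42 mm above the shelf, with a notch every 60 degrees (1 mm play for the plunger either way).
- shade_grip (a point): Centre of the black grip of the square shade, a loose hand glass of about 0.12 kg upright in one of the rack's pockets. Grip: 14 mm (x), 26 mm (y), 32 mm tall; z up. A stem 8 x 14 mm leads down to the square steel frame with dark glass: 8 mm thick (x), 44 mm wide (y), 44 mm tall. The two other hand glasses have the same grip over a round frame and a narrow plate.
- shade_glass (a point): Centre of the shade's square glass and frame, 76 mm below the centre of its grip. It belongs at the hood_gate point, with the frame's thin direction (x) along the beam, either way round.
- shade: The same square shade; origin at the middle of the frame's lower edge, 22 mm below the glass centre. Axes as for the grip.
- rack: Fixed wooden rack, 60 x 206 x 28 mm, origin under its centre; three pockets 64 mm apart along its y, each 10 mm (x) by 48 mm (y), their floor 8 mm above the shelf. The centres of the grips stand 106 mm above the shelf.
- sextant: Chrome sextant, upright on its post at the other end of the stand, 270 mm from the head's axis; origin at shelf level below its middle. About 185 mm long (y), 70 mm thick, top 0.22 m above the shelf. Fixed and delicate.
- round_lens: Hand glass with a round frame 44 mm across, in the rack; leave it there. Origin at its lower edge.
- slit_plate: Hand glass with a narrow plate 22 mm wide, in the rack; leave it there. Origin at its lower edge.
- star_finder: Star finder base, black disc 210 mm across, 6 mm thick. Bystander; origin under its centre.
- flashlight: Steel pocket flashlight, 128 mm long (x), 33 mm thick, lying. Bystander; origin under its centre.
- chart_weight: Grey ceramic chart weight, 68 mm across, 58 mm tall with a neck. Bystander; origin under its centre.
- dividers: Brass chart dividers, 185 mm long, 12 mm thick, lying. Bystander; origin under their middle.
- mug: White mug, 82 mm across, 92 mm tall. Bystander; origin under its centre.
Not all that is in view belongs to the job. What is shaped like the shade but purple or yellow is not meant.

How it is judged:
On the way, in this order (a step that is already met when the one before it is completed fails the run):
1. the index plunger is lifted clear of its notch (value of joint plunger above 0.008 m), for 0.1 s.
2. the head faces the sextant with the plunger dropped home (value of joint head between 1.012 and 1.082 rad and value of joint plunger below 0.0025 m), for 0.2 s.
3. the shade glass is held in the hood's slot, centred in the beam (all of step 2 and x of shade_glass in the frame of hood_gate between -0.004 and 0.004 m and y of shade_glass in the frame of hood_gate between -0.006 and 0.006 m and z of shade_glass in the frame of hood_gate between -0.007 and 0.007 m and angle between the x axis of shade_glass and the x axis of hood_gate, either way round below 0.12 rad and angle between shade_glass's own z axis and vertical below 0.12 rad and contact force between the fingers and shade above 1 N), for 0.3 s.
At the end, for the whole second after the job is handed in: Head at the sextant's notch (within 0.035 rad), plunger home (under 2.5 mm); the glass in the slot, its centre within 7 mm in height, 6 mm across, 4 mm along the beam of the hood_gate point, upright and square within 0.12 rad, still, gripped by the fingers (over 1 N) (all of step 3 and linear speed of shade below 0.02 m/s); the arm keeps its last pose, push and grip.
It fails at once if the sextant is bumped (over 4 N) (contact force between any of the arm, the fingers, shade and sextant above 4 N).
It fails at once if a bystander is moved by more than 30 mm (distance of any of star_finder, flashlight, chart_weight, dividers, mug, round_lens, slit_plate from where it was at the start of the episode above 0.03 m).
It also fails if it takes over 64 s, if anything falls off the work surface, if the arm or the gripper's body presses on something with over 40 N, if the wrist force passes 120 N, or if a joint passes its speed limit or range.

## Working session

There is one attempt and no reset: what is moved stays moved. The work goes in short steps, Python scripts to look and compute and a tool call to move; the robot and the scene stay as the last step left them, time stands still between calls to the robot, and variables do not carry over. Pictures are saved under pics/ and viewed, at most 10 in all, crops included, and the job is handed in when it is done.

Besides the shell and the picture viewer there is one more tool, called as name(argument=value, ...) on one line, values as JSON. move_arm: Moves the arm, as the interface text tells. Its arguments: {"type":"object","properties":{"increments":{"type":"array"},"claw":{"type":"number"},"newtons":{"type":"number"}},"required":["increments"]}

```bash
mkdir -p pics; cat > h.py <<'E'
import numpy as np, cv2
from scipy.spatial.transform import Rotation as R
from rig import robot
def grab(n,fn=None):
    d=robot.get_image(n)
    if fn: cv2.imwrite('pics/'+fn,d['frame'][:,:,::-1])
    return d
def ray(d,u,v,fish=False):
    K=d['mtx']; x=(u-K[0,2])/K[0,0]; y=(v-K[1,2])/K[1,1]
    if fish:
        r=np.hypot(x,y); c=np.array([x/r*np.sin(r),y/r*np.sin(r),np.cos(r)]) if r>1e-9 else np.array([0,0,1.])
    else: c=np.array([x,y,1.])
    Rm=np.array(d['rotation'])
    if Rm.shape!=(3,3): Rm=R.from_rotvec(Rm).as_matrix()
    c=Rm@c; return np.array(d['position']),c/np.linalg.norm(c)
def onz(d,u,v,z,fish=False):
    p,c=ray(d,u,v,fish); return p+c*(z-p[2])/c[2]
def tri(*rs):
    A=sum(np.eye(3)-np.outer(c,c) for p,c in rs); b=sum((np.eye(3)-np.outer(c,c))@p for p,c in rs)
    return np.linalg.solve(A,b)
def totool(p):
    s=robot.get_state(); return R.from_rotvec(s['tool_rot']).inv().apply(np.array(p)-s['tcp_pos'])
E
python3 - <<'E'
from h import *
import pickle
D={}
for n in ('top','side','wrist'):
    D[n]=d=grab(n); print(n,np.round(d['mtx'],1).tolist(),np.round(d['position'],3),np.round(d['rotation'],3).tolist())
pickle.dump(D,open('d0.pkl','wb'))
for n in ('top','side'):cv2.imwrite(f'pics/{n}0.png',cv2.resize(D[n]['frame'][:,:,::-1],(800,600),interpolation=cv2.INTER_CUBIC))
print(robot.get_state())
E
```

```text
top [[387.6, 0.0, 278.3], [0.0, 387.6, 209.7], [0.0, 0.0, 1.0]] [0.359 0.009 1.142] [-2.09, 2.148, -0.154]
side [[536.6, 0.0, 275.1], [0.0, 536.6, 210.7], [0.0, 0.0, 1.0]] [-0.158  0.696  1.186] [-1.087, 2.473, -0.958]
wrist [[325.2, 0.0, 281.2], [0.0, 325.2, 208.0], [0.0, 0.0, 1.0]] [ 0.349 -0.553  0.384] [2.44, -1.534, -0.232]
{'clock': 0.15, 'qpos': array([ 1.05681595,  0.53697042, -0.00443978,  1.53856947,  0.00259081,
        1.06727494, -0.0711931 ]), 'dq': array([-0.00012272, -0.00390664, -0.00248417, -0.00337345, -0.00049314,
        0.00074268,  0.0020603 ]), 'effort': array([ 1.20365745e-03, -5.71330297e+01,  9.91744995e-01, -2.51829278e+01,
       -5.61073597e-02,  1.51730696e-02,  9.97847019e-05]), 'tcp_pos': array([ 0.28124236, -0.58553292,  0.23808431]), 'tool_rot': array([-3.06202017e+00, -6.97365925e-01,  5.50505054e-04]), 'wrist_force': array([-0.03783394, -0.04159338, -0.34421831]), 'torque': array([-0.01060383,  0.01174804,  0.02994798]), 'finger_force': 0.0, 'grip_width': 0.9986567779577336}
```

View pics/top0.png

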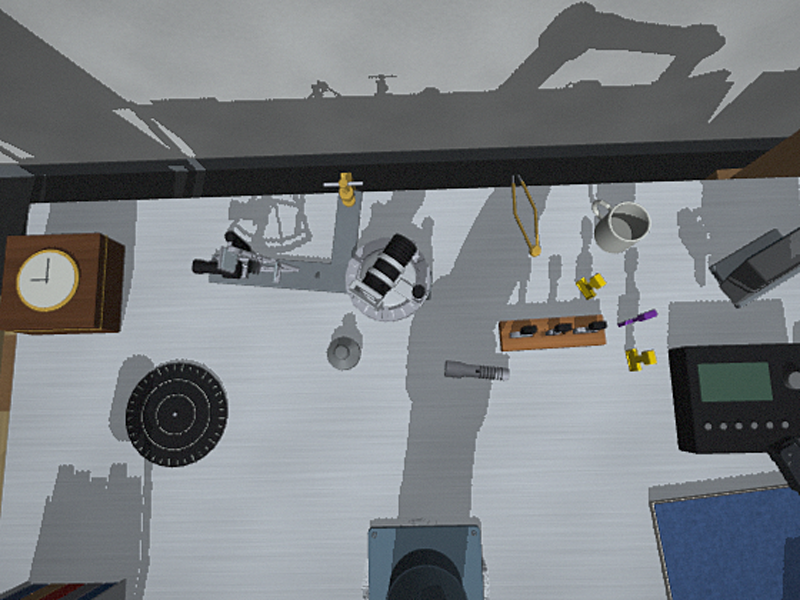

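View pics/side0.png

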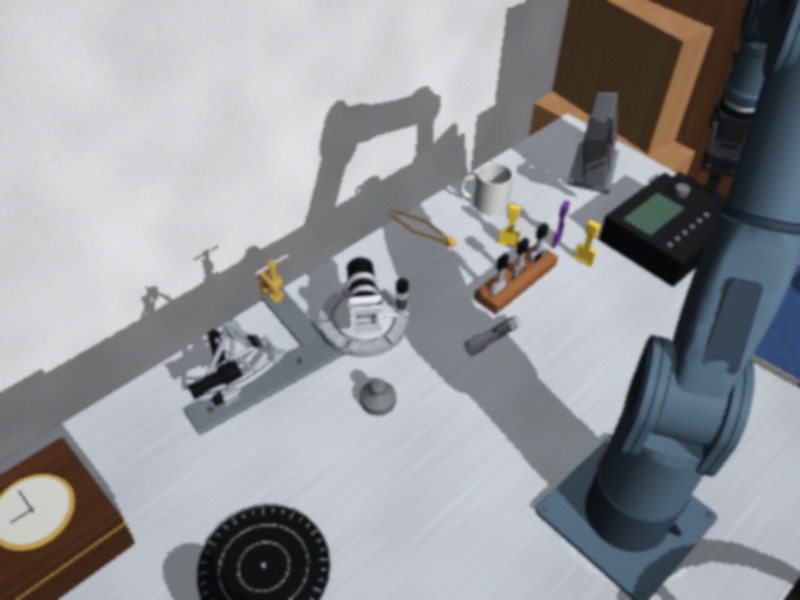

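Top view: the sextant is at (240,260), the head at (388,278) with the knob at (418,291), and the rack at (553,332). The rack glasses are at about (522,330), (560,328) and (597,326). The yellow and purple items to its right are decoys. Next, enlarged crops to tell the square shade apart.

```bash
python3 - <<'E'
from h import *
import pickle
D=pickle.load(open('d0.pkl','rb'))
t=D['top']['frame'][:,:,::-1]; s=D['side']['frame'][:,:,::-1]
def c(i,u,v,w,h): return cv2.resize(i[v:v+h,u:u+w],(400,300),interpolation=cv2.INTER_CUBIC)
m=np.vstack([np.hstack([c(t,230,150,80,60*1+15) if 0 else c(t,230,155,80,60),c(t,345,205,80,60)]),np.hstack([c(s,215,175,80,60),c(s,325,150,80,60)])])
cv2.imwrite('pics/m1.png',m)
E
```

```text
(no output)
```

View pics/m1.png

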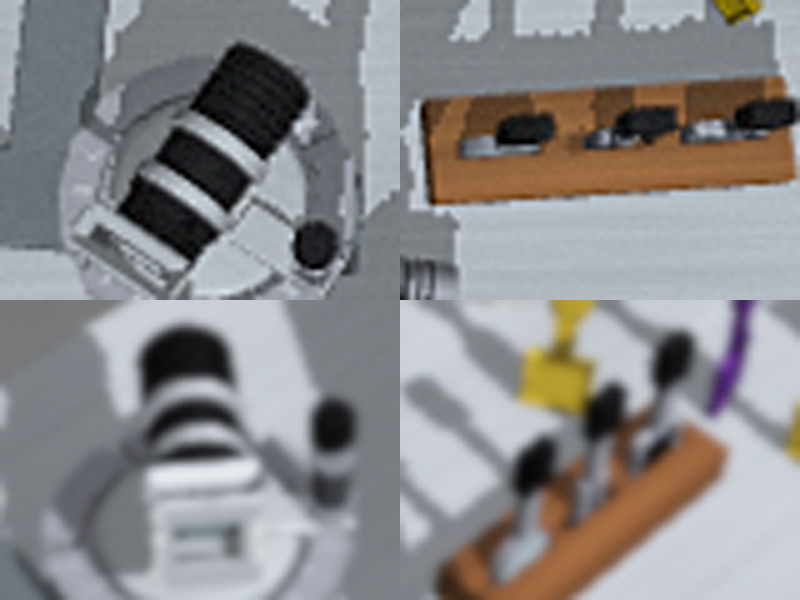

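The left glass shows a wide, straight-shouldered frame (crop pixels 458–545), which fits the square shade. The middle one is narrow (the slit plate) and the right one is curved (the round lens). I'll confirm this with the wrist camera when near. Next I compute positions.

```bash
python3 - <<'E'
from h import *
import pickle
D=pickle.load(open('d0.pkl','rb')); t=D['top']; s=D['side']
T=lambda x,y,z:onz(t,230+x/5,155+y/5,z)
T2=lambda x,y,z:onz(t,345+(x-400)/5,205+y/5,z)
S=lambda x,y:ray(s,215+x/5,175+(y-300)/5)
S2=lambda x,y:ray(s,325+(x-400)/5,150+(y-300)/5)
tr=lambda x,y:ray(t,230+x/5,155+y/5)
p=lambda n,v:print(n,np.round(v,4))
k=T(315,243,.134);p('knob',k)
p('knob tri top',tri(tr(315,243),S(332,412)))
p('plate c',T(208,192,.042))
p('hood mouth',T(137,258,.155)); p('tubeback',T(253,80,.130))
a=T(253,80,.13)-T(155,240,.13);p('beamdir',a/np.linalg.norm(a))
for q in [(420,100),(785,77),(797,180),(433,203)]:p('rack',T2(*q,.028))
for q in [(525,128),(645,121),(767,112)]:p('grip top',T2(*q,.118))
for a,b in [((525,128),(535,465)),((645,121),(605,410)),((767,112),(674,358))]:
  p('grip tri',tri(ray(t,345+(a[0]-400)/5,205+a[1]/5),S2(*b)))
# bed edges in 800-scale
for q in [(210,282),(330,293),(345,195),(360,195)]:p('bed',onz(t,q[0]*.7,q[1]*.7,.012))
st=robot.get_state();p('tool R',R.from_rotvec(st['tool_rot']).as_matrix())
for n,q in [('clamp',(346,190)),('sext post',(240,270))]:p(n,onz(t,q[0]*.7,q[1]*.7,.012))
E
```

```text
knob [ 0.5495 -0.0055  0.134 ]
knob tri top [ 0.5497 -0.0053  0.134 ]
plate c [0.5989 0.0544 0.042 ]
hood mouth [0.5404 0.0873 0.155 ]
tubeback [0.6407 0.0251 0.13  ]
beamdir [ 0.8458 -0.5335  0.    ]
rack [ 0.502  -0.1662  0.028 ]
rack [ 0.5094 -0.3756  0.028 ]
rack [ 0.4501 -0.3772  0.028 ]
rack [ 0.4425 -0.1703  0.028 ]
grip top [ 0.474  -0.2064  0.118 ]
grip top [ 0.4759 -0.2695  0.118 ]
grip top [ 0.4789 -0.3335  0.118 ]
grip tri [ 0.4742 -0.209   0.1087]
grip tri [ 0.4762 -0.2722  0.1098]
grip tri [ 0.479  -0.3376  0.1082]
bed [0.6047 0.4307 0.012 ]
bed [0.5736 0.1773 0.012 ]
bed [0.7868 0.1442 0.012 ]
bed [0.7857 0.1119 0.012 ]
tool R [[ 9.014e-01  4.330e-01 -6.000e-04]
 [ 4.330e-01 -9.014e-01  1.100e-03]
 [-1.000e-04 -1.200e-03 -1.000e+00]]
clamp [0.798 0.142 0.012]
sext post [0.6287 0.3677 0.012 ]
```

move_arm(increments=[0.493,-0.407,0,0,0,-0.494,0.493,-0.407,0,0,0,-0.494,0.493,-0.407,0,0,0,-0.494,0.493,-0.407,0,0,0,-0.494,0.493,-0.407,0,0,0,-0.494,0.493,-0.407,0,0,0,-0.494,0.493,-0.407,0,0,0,-0.494,0.493,-0.407,0,0,0,-0.494,0.493,-0.407,0,0,0,-0.494,0.493,-0.407,0,0,0,-0.494,0.493,-0.407,0,0,0,-0.494,0.493,-0.407,0,0,0,-0.494,0.493,-0.407,0,0,0,-0.494,0.493,-0.407,0,0,0,-0.494,0.493,-0.407,0,0,0,-0.494,0.493,-0.407,0,0,0,-0.494,0.493,-0.407,0,0,0,-0.494,0.493,-0.407,0,0,0,-0.494], claw=0.06)

```text
clock: 1.65
tcp_pos: [0.5494, -0.0051, 0.2383]
tool_rot: [-2.798, -1.428, 0.001]
wrist_force: [-0.2, -0.6, -0.1]
grip_width: 0.681
finger_force: 0.0
```

```bash
python3 - <<'E'
from h import *
import pickle
d=grab('wrist');pickle.dump(d,open('w1.pkl','wb'));cv2.imwrite('pics/w1.png',cv2.resize(d['frame'][:,:,::-1],(800,600)))
s=robot.get_state();print(s['clock'],s['tcp_pos'],s['tool_rot'],s['qpos'],s['grip_width'])
print(d['position'],R.from_rotvec(d['rotation']).as_matrix().round(3))
E
```

```text
1.7 [ 0.54907788 -0.00667935  0.23832677] [ 2.79978092e+00  1.42432860e+00 -2.14787747e-03] [ 0.21027461  0.39091915 -0.35697117  1.79172179  0.1610425   0.98853965
 -0.84060994] 0.6779070323681685
[0.59383006 0.05605155 0.38454338] [[ 0.81  -0.561 -0.172]
 [-0.587 -0.774 -0.237]
 [-0.     0.293 -0.956]]
```

View pics/w1.png

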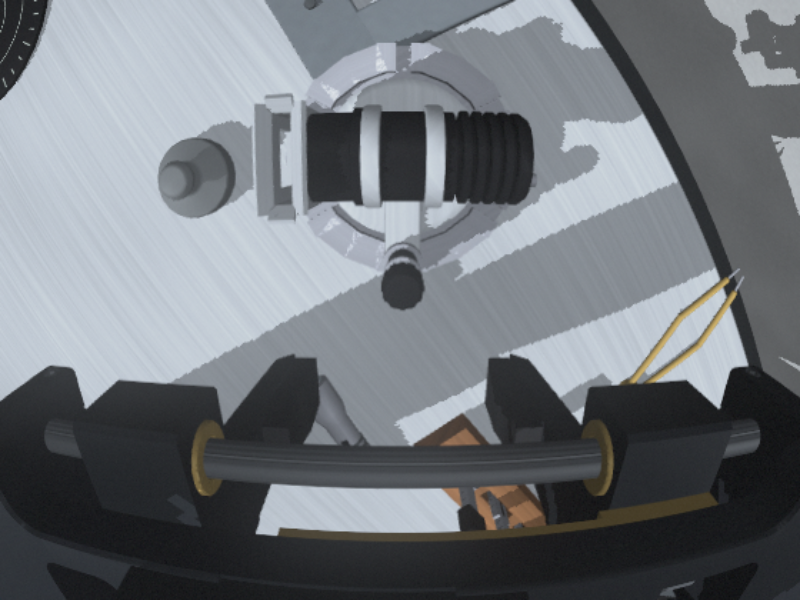

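The wrist view shows the knob top at (403,290), the hood mouth at about (276,160), and the tube level in the image, so the tool is square to the head.

```bash
python3 - <<'E'
from h import *
import pickle
d=pickle.load(open('w1.pkl','rb'))
W=lambda u,v,z:onz(d,u*.7,v*.7,z,True)
k=W(403,291,.134);m=W(275,160,.155)
a,b=W(305,158,.1435),W(533,158,.1435)   # tube top line approx
print('knob',k,'mouth',m)
for n,(u,v) in dict(c1=(255,104),c2=(258,218),c3=(293,94),c4=(295,220)).items():print(n,W(u,v,.155))
e=[W(370,100,.1435),W(370,205,.1435)];print('ring',e)
for u in (308,440):print([W(u,v,.115) for v in ((113,202) if u==308 else (105,207))])
c=(a-b)/np.linalg.norm(a-b);print('beam',c,np.degrees(np.arctan2(c[1],c[0])))
# axis from mouth(62 along beam) & knob(75 left): solve beam angle
v=k[:2]-m[:2];print('dist',np.hypot(*v),'exp',np.hypot(62,75))
ang=np.arctan2(v[1],v[0])-np.arctan2(.075,-.062);bx=np.array([np.cos(ang),np.sin(ang)]);by=np.array([-bx[1],bx[0]])
mid=(k[:2]+m[:2])/2;ax=mid-(.031*bx+.0375*by);print('beam ang',np.degrees(ang)%360,'axis',ax)
s=robot.get_state();M=R.from_rotvec(s['tool_rot']).as_matrix();print('tool y ang',np.degrees(np.arctan2(M[1,1],M[0,1])))
# plate rim
print('plate',[W(u,v,.042) for u,v in((403,42),(300,150),(508,150))])
print(totool([*k[:2],.122]))
E
```

```text
knob [ 0.55133595 -0.00359953  0.134     ] mouth [0.54323738 0.09414742 0.155     ]
c1 [0.55230894 0.12380209 0.155     ]
c2 [0.51774283 0.07654861 0.155     ]
c3 [0.57046701 0.11511971 0.155     ]
c4 [0.53271045 0.06369659 0.155     ]
ring [array([0.59881096, 0.09057476, 0.1435    ]), array([0.566372  , 0.04639704, 0.1435    ])]
[array([0.56659232, 0.11056976, 0.115     ]), array([0.53496039, 0.06867864, 0.115     ])]
[array([0.62994042, 0.06896739, 0.115     ]), array([0.59536298, 0.02048279, 0.115     ])]
beam [-0.81406638  0.58077185  0.        ] 144.49515151159812
dist 0.09808187027831498 exp 97.30878685915265
beam ang 145.15687037289882 axis [0.5941539  0.05833964]
tool y ang -36.07252891236542
plate [array([0.64613634, 0.12688638, 0.042     ]), array([0.53790932, 0.10682299, 0.042     ]), array([0.66211873, 0.01697464, 0.042     ])]
[3.97843606e-03 4.89464010e-05 1.16321414e-01]
```

move_arm(increments=[0.002,0,0.035,0,0,0,0.002,0,0.07,0,0,0,0.002,0,0.1,0,0,0,0.002,0,0.12,0,0,0,0.002,0,0.132,0,0,0,0.002,0,0.135,0,0,0,0.002,0,0.135,0,0,0], claw=0.06)

```text
clock: 2.28
tcp_pos: [0.5504, -0.0052, 0.1035]
tool_rot: [2.801, 1.423, -0.002]
wrist_force: [-0.6, 0.7, 0.7]
grip_width: 0.68
finger_force: 0.0
```

move_arm(increments=[0,0,0,0,0,0,0,0,0,0,0,0,0,0,0,0,0,0,0,0,0,0,0,0,0,0,0,0,0,0,0,0,0,0,0,0], claw=0.015, newtons=35)

```text
clock: 2.78
tcp_pos: [0.5509, -0.0039, 0.1041]
tool_rot: [2.799, 1.425, 0.001]
wrist_force: [0.9, -0.3, 3.1]
grip_width: 0.264
finger_force: 35.1
```

move_arm(increments=[0,0,-0.004,0,0,0,0,0,-0.008,0,0,0,0,0,-0.012,0,0,0,0,0,-0.014,0,0,0,0,0,-0.014,0,0,0,0,0,-0.014,0,0,0])

```text
clock: 3.28
tcp_pos: [0.5507, -0.0039, 0.1176]
tool_rot: [-2.8, -1.425, -0.0]
wrist_force: [2.8, 0.4, -7.2]
grip_width: 0.261
finger_force: 35.0
```

```bash
python3 - <<'E'
from h import *
s=robot.get_state();print(s['tcp_pos'],s['wrist_force'],s['qpos'].round(3))
M=R.from_rotvec(s['tool_rot']).as_matrix();k=s['tcp_pos'];ax=np.array([.594,.0572,k[2]])
print(np.hypot(*(k-ax)[:2]), M.T@(ax-k))
# arc around axis at tool +x*r ; turn +phi about tool z
E
```

```text
[ 0.55071897 -0.00386418  0.11764227] [ 2.83901061  0.36927934 -7.22753081] [ 0.168  0.556 -0.316  1.878  0.244  0.745 -0.913]
0.07484705031943165 [ 7.48413604e-02 -9.22824688e-04  1.03169964e-05]
```

move_arm(increments=[0.0003,-0.0065,0,0,0,0.0873,0.0011,-0.013,0,0,0,0.1745,0.0026,-0.0194,0,0,0,0.2618,0.0045,-0.0257,0,0,0,0.3491,0.007,-0.0317,0,0,0,0.4363,0.01,-0.0375,0,0,0,0.5236,0.01,-0.0375,0,0,0,0.5236,0.01,-0.0375,0,0,0,0.5236])

```text
clock: 3.95
tcp_pos: [0.5259, 0.0266, 0.1175]
tool_rot: [-3.072, -0.657, 0.001]
wrist_force: [0.6, 2.2, -7.9]
grip_width: 0.256
finger_force: 35.0
```

move_arm(increments=[0.0003,-0.0065,0,0,0,0.0873,0.0011,-0.013,0,0,0,0.1745,0.0026,-0.0194,0,0,0,0.2618,0.0045,-0.0257,0,0,0,0.3491,0.007,-0.0317,0,0,0,0.4363,0.01,-0.0375,0,0,0,0.5236,0.01,-0.0375,0,0,0,0.5236,0.01,-0.0375,0,0,0,0.5236])

```text
clock: 4.62
tcp_pos: [0.5197, 0.0648, 0.1174]
tool_rot: [-3.138, 0.158, 0.002]
wrist_force: [-0.3, 2.2, -7.1]
grip_width: 0.258
finger_force: 35.0
```

move_arm(increments=[0,0,0.003,0,0,0,0,0,0.006,0,0,0,0,0,0.009,0,0,0,0,0,0.009,0,0,0], newtons=12)

```text
clock: 4.95
tcp_pos: [0.5197, 0.0645, 0.108]
tool_rot: [-3.137, 0.164, 0.002]
wrist_force: [-2.1, 3.5, -6.8]
grip_width: 0.266
finger_force: 12.0
```

move_arm(increments=[0,0,0.002,0,0,0,0,0,0.004,0,0,0,0,0,0.0045,0,0,0,0,0,0.0045,0,0,0])

```text
clock: 5.28
tcp_pos: [0.5198, 0.0647, 0.1042]
tool_rot: [3.137, -0.165, -0.001]
wrist_force: [-4.0, 3.4, -3.9]
grip_width: 0.265
finger_force: 12.0
```

move_arm(increments=[0,0,0,0,0,0,0,0,0,0,0,0,0,0,0,0,0,0,0,0,-0.04,0,0,0,0,0,-0.08,0,0,0,0,0,-0.12,0,0,0,0,0,-0.14,0,0,0,0,0,-0.14,0,0,0], claw=0.05)

```text
clock: 5.95
tcp_pos: [0.5241, 0.0644, 0.2499]
tool_rot: [-3.135, 0.167, -0.017]
wrist_force: [0.1, 0.4, 0.1]
grip_width: 0.571
finger_force: 0.0
```

```bash
python3 - <<'E'
from h import *
import pickle
d=grab('wrist');pickle.dump(d,open('w2.pkl','wb'))
t=grab('top');pickle.dump(t,open('t2.pkl','wb'));si=grab('side');pickle.dump(si,open('s2.pkl','wb'))
a=cv2.resize(d['frame'][:,:,::-1],(800,600))
cv2.imwrite('pics/w2.png',a)
s=robot.get_state();print(s['clock'],s['tcp_pos'],s['qpos'].round(3))
E
```

```text
6.1 [0.52017231 0.06403061 0.24387227] [-0.15   0.318 -0.071  1.862  0.028  0.962 -1.911]
```

View pics/w2.png

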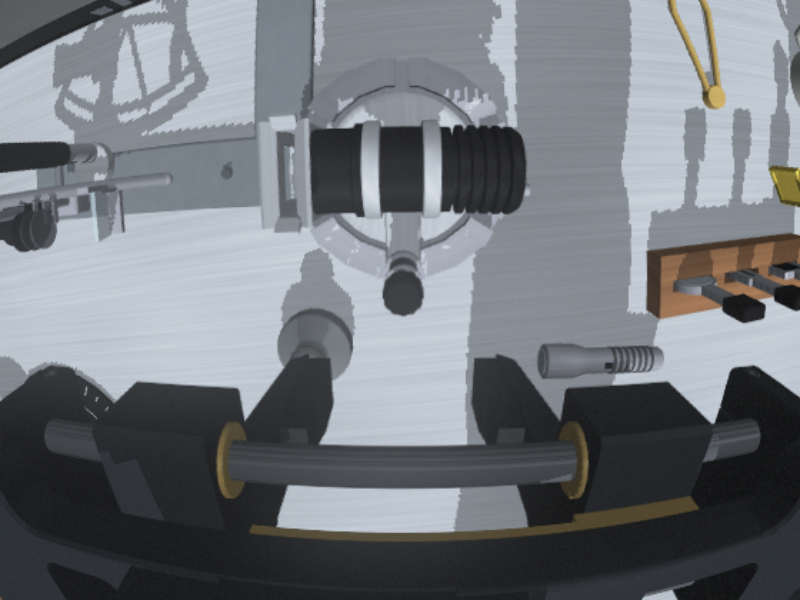

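The head faces the sextant: the tube is level towards it and the knob at (403,292) sits down on its barrel. The left glass in the rack, at (695,287), may have a rounded frame, so I enlarge it before deciding.

```bash
python3 - <<'E'
from h import *
import pickle
d=pickle.load(open('w2.pkl','rb'));si=pickle.load(open('s2.pkl','rb'));t=pickle.load(open('t2.pkl','rb'))
f=d['frame'][:,:,::-1]
A=cv2.resize(f[160:235,440:560],(800,500)[:1]+(300,) if 0 else (480,300),interpolation=cv2.INTER_CUBIC)
B=cv2.resize(si['frame'][150:210,325:405,::-1],(400,300),interpolation=cv2.INTER_CUBIC)
C=cv2.resize(t['frame'][205:255,345:430,::-1],(510,300),interpolation=cv2.INTER_CUBIC)
m=np.zeros((600,800,3),np.uint8);m[:300,:480]=A;m[300:,:400]=B;m[300:,400:]=C[:,:400];cv2.imwrite('pics/m2.png',m)
W=lambda u,v,z:onz(d,u*.7,v*.7,z,True)
for n,(u,v) in dict(c1=(259,122),c2=(264,232),c3=(297,116),c4=(300,230)).items():print(n,W(u,v,.155))
k=W(403,292,.134);mm=np.mean([W(*q,.155) for q in((259,122),(264,232),(297,116),(300,230))],0)
v=k[:2]-mm[:2];print('knob',k,'mouth',mm,'dist',np.hypot(*v))
ang=np.arctan2(v[1],v[0])-np.arctan2(.075,-.062);bx=np.array([np.cos(ang),np.sin(ang)]);by=np.array([-bx[1],bx[0]])
print('beam',np.degrees(ang)%360,'axis',(k[:2]+mm[:2])/2-(.031*bx+.0375*by))
e0,e1=np.mean([W(305,128,.115),W(305,213,.115)],0),np.mean([W(515,128,.115),W(515,212,.115)],0);c=e0-e1;print('tube ang',np.degrees(np.arctan2(c[1],c[0])))
s=robot.get_state();M=R.from_rotvec(s['tool_rot']).as_matrix();print('tool y ang',np.degrees(np.arctan2(M[1,1],M[0,1])))
E
```

```text
c1 [0.63058797 0.12879797 0.155     ]
c2 [0.57129901 0.13436335 0.155     ]
c3 [0.63018532 0.1078597  0.155     ]
c4 [0.56974395 0.11415923 0.155     ]
knob [0.5238394  0.06385584 0.134     ] mouth [0.60045406 0.12129506 0.155     ] dist 0.09575526772815927
beam 87.28007144522024 axis [0.59813342 0.05983085]
tube ang 84.21844202027444
tool y ang -96.07159050974386
```

View pics/m2.png

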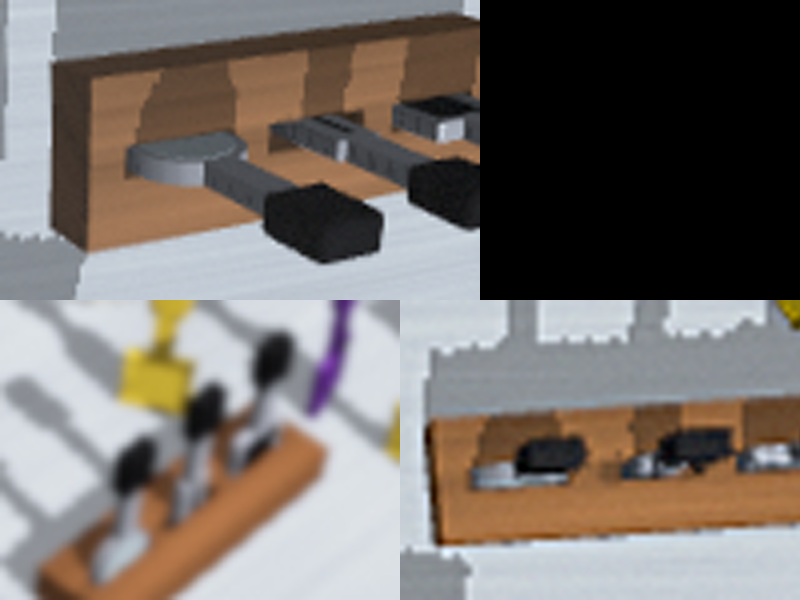

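The enlarged crop settles it. Left is the round frame with pale glass (crop 185,155) and middle is the narrow plate (315,130). Right is the square frame with dark glass and square corners (440,115), so the shade is the right-hand one, with its grip near world (0.479,-0.335). The yellow and purple copies are decoys.

move_arm(increments=[0.001,0.401,0,0,0,-1.71,0.001,0.401,0,0,0,-1.71,0.001,0.401,0,0,0,-1.71,0.001,0.401,0,0,0,-1.71,0.001,0.401,0,0,0,-1.71,0.001,0.401,0,0,0,-1.71,0.001,0.401,0,0,0,-1.71,0.001,0.401,0,0,0,-1.71,0.001,0.401,0,0,0,-1.71,0.001,0.401,0,0,0,-1.71,0.001,0.401,0,0,0,-1.71,0.001,0.401,0,0,0,-1.71,0.001,0.401,0,0,0,-1.71,0.001,0.401,0,0,0,-1.71,0.001,0.401,0,0,0,-1.71,0.001,0.401,0,0,0,-1.71,0.001,0.401,0,0,0,-1.71,0.001,0.401,0,0,0,-1.71], claw=0.05)

```text
clock: 7.6
tcp_pos: [0.4786, -0.3342, 0.2432]
tool_rot: [-2.185, -2.255, 0.001]
wrist_force: [-0.5, 0.5, -0.1]
grip_width: 0.565
finger_force: 0.0
```

```bash
python3 - <<'E'
from h import *
import pickle
d=grab('wrist');pickle.dump(d,open('w3.pkl','wb'))
cv2.imwrite('pics/w3.png',cv2.resize(d['frame'][:,:,::-1],(800,600)))
s=robot.get_state();print(s['clock'],s['tcp_pos'],s['qpos'].round(3))
M=R.from_rotvec(s['tool_rot']).as_matrix();print('tool y ang',np.degrees(np.arctan2(M[1,1],M[0,1])))
E
```

```text
7.65 [ 0.4787698  -0.33421456  0.2434814 ] [ 0.691  0.429 -0.21   1.704  0.102  1.02   0.478]
tool y ang 1.833401509640579
```

View pics/w3.png

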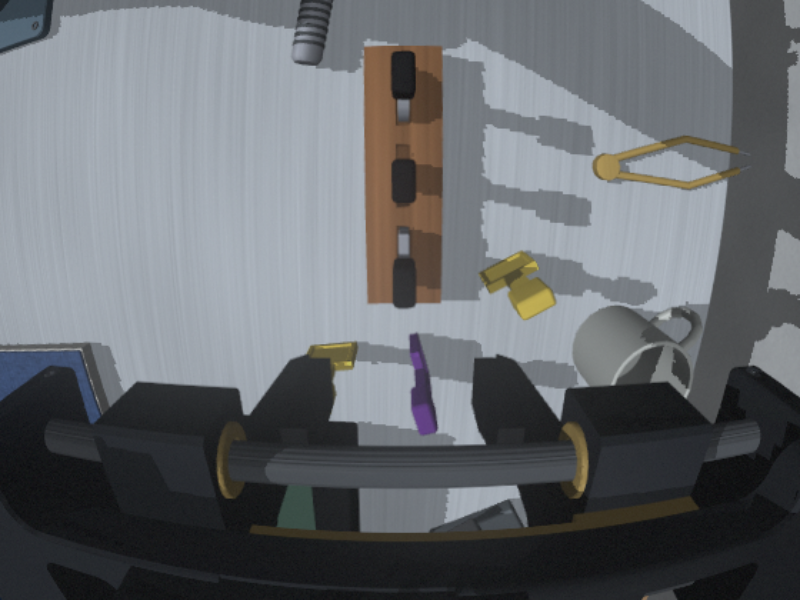

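Square shade grip at (404,284). Rack and tool are square to each other.

```bash
python3 - <<'E'
from h import *
import pickle
d=pickle.load(open('w3.pkl','rb'))
W=lambda u,v,z:onz(d,u*.7,v*.7,z,True)
for n,(u,v,z) in dict(top_far=(404,307,.122),topnear=(404,268,.122),left=(391,285,.122),right=(416,285,.122),bottomnear=(404,257,.09),yellow=(515,300,.06),purple=(418,340,.05),gl1=(404,75,.122)).items():print(n,W(u,v,z).round(4),totool(W(u,v,z)).round(4))
for c in[((365,48),(367,302)),((442,48),(442,302))]:
  a,b=[W(*q,.028) for q in c];print('rack',a,b,np.degrees(np.arctan2((a-b)[1],(a-b)[0])))
E
```

```text
top_far [ 0.4802 -0.3467  0.122 ] [-0.0126  0.0011  0.1215]
topnear [ 0.4794 -0.3224  0.122 ] [0.0117 0.0011 0.1215]
left [ 0.472  -0.3331  0.122 ] [ 0.0013 -0.0066  0.1215]
right [ 0.4869 -0.3326  0.122 ] [0.0013 0.0083 0.1215]
bottomnear [ 0.4795 -0.3226  0.09  ] [0.0115 0.0013 0.1535]
yellow [ 0.5651 -0.3589  0.06  ] [-0.0276  0.0856  0.1834]
purple [ 0.4932 -0.3974  0.05  ] [-0.0637  0.0126  0.1934]
gl1 [ 0.4758 -0.2096  0.122 ] [0.1246 0.0011 0.1216]
rack [ 0.44511846 -0.17086583  0.028     ] [ 0.45118991 -0.37421038  0.028     ] 91.71022672642582
rack [ 0.50400233 -0.16894592  0.028     ] [ 0.51252643 -0.37227492  0.028     ] 92.40058757118817
```

move_arm(increments=[0,0.001,0.035,0,0,0,0,0.001,0.07,0,0,0,0,0.001,0.105,0,0,0,0,0.001,0.135,0,0,0,0,0.001,0.151,0,0,0,0,0.001,0.156,0,0,0,0,0.001,0.156,0,0,0])

```text
clock: 8.23
tcp_pos: [0.4793, -0.3337, 0.087]
tool_rot: [-2.182, -2.256, 0.001]
wrist_force: [0.1, -0.7, 1.1]
grip_width: 0.567
finger_force: 0.0
```

move_arm(increments=[0,0,0,0,0,0,0,0,0,0,0,0,0,0,0,0,0,0,0,0,0,0,0,0,0,0,0,0,0,0,0,0,0,0,0,0], claw=0.005, newtons=40)

```text
clock: 8.73
tcp_pos: [0.4802, -0.3345, 0.0888]
tool_rot: [2.183, 2.258, 0.0]
wrist_force: [-0.7, -0.0, 4.2]
grip_width: 0.157
finger_force: 40.0
```

move_arm(increments=[0,0,-0.015,0,0,0,0,0,-0.035,0,0,0,0,0,-0.065,0,0,0,0,0,-0.1,0,0,0,0,0,-0.135,0,0,0,0,0,-0.165,0,0,0,0,0,-0.177,0,0,0,0,0,-0.177,0,0,0])

```text
clock: 9.4
tcp_pos: [0.4814, -0.3352, 0.2681]
tool_rot: [2.18, 2.255, 0.002]
wrist_force: [-0.4, -0.7, -1.7]
grip_width: 0.155
finger_force: 40.0
```

move_arm(increments=[0.024,0.0072,0,0,0,-0.0755,0.047,0.0143,0,0,0,-0.151,0.071,0.0215,0,0,0,-0.226,0.095,0.0287,0,0,0,-0.302,0.118,0.036,0,0,0,-0.377,0.142,0.043,0,0,0,-0.453,0.166,0.05,0,0,0,-0.528,0.19,0.057,0,0,0,-0.604,0.213,0.0645,0,0,0,-0.679,0.237,0.0716,0,0,0,-0.755,0.261,0.079,0,0,0,-0.83,0.284,0.086,0,0,0,-0.906,0.308,0.093,0,0,0,-0.981,0.332,0.1,0,0,0,-1.057,0.355,0.107,0,0,0,-1.132,0.38,0.115,0,0,0,-1.208,0.403,0.122,0,0,0,-1.283,0.427,0.129,0,0,0,-1.359,0.45,0.136,0,0,0,-1.434,0.45,0.136,0,0,0,-1.434])

```text
clock: 11.07
tcp_pos: [0.6, 0.1278, 0.2648]
tool_rot: [-0.14, -3.138, -0.007]
wrist_force: [-1.0, 1.3, -0.8]
grip_width: 0.156
finger_force: 40.0
```

```bash
python3 - <<'E'
from h import *
import pickle
d=grab('wrist');t=grab('top');si=grab('side');pickle.dump((d,t,si),open('w4.pkl','wb'))
A=cv2.resize(d['frame'][120:330,140:420,::-1],(800,600),interpolation=cv2.INTER_CUBIC)
cv2.imwrite('pics/w4.png',A)
s=robot.get_state();print(s['clock'],s['tcp_pos'],s['qpos'].round(3),s['finger_force'],s['grip_width'],s['wrist_force'])
M=R.from_rotvec(s['tool_rot']).as_matrix();print(M.round(4),'tool y ang',np.degrees(np.arctan2(M[1,1],M[0,1])))
E
```

```text
11.2167 [0.60023681 0.12031561 0.26449553] [ 0.171  0.523 -0.628  1.588  0.329  1.14   0.937] 39.98050829395652 0.1543851436065855 [-0.61515485 -0.66304015 -1.97013215]
[[-9.948e-01  1.016e-01 -1.100e-03]
 [ 1.016e-01  9.948e-01 -6.000e-04]
 [ 1.100e-03 -7.000e-04 -1.000e+00]] tool y ang 84.17029795905471
```

View pics/w4.png

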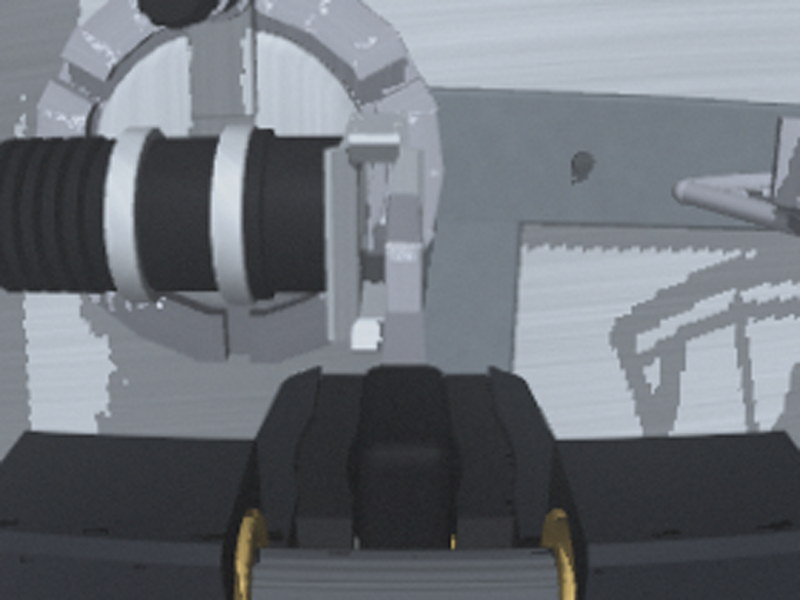

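The wrist crop shows the hood's mouth at about (375,230), with the shade's frame hanging edge-on over it at (405,290) and the tube level. I'll project the expected geometry to measure the offset.

```bash
cat >> h.py <<'E'
def proj(d,p,fish=True):
    K=d['mtx'];c=R.from_rotvec(d['rotation']).as_matrix().T@(np.array(p)-d['position'])
    if fish:
        th=np.arctan2(np.hypot(c[0],c[1]),c[2]);q=c[:2]/np.hypot(c[0],c[1])*th
    else: q=c[:2]/c[2]
    return np.array([K[0,0]*q[0]+K[0,2],K[1,1]*q[1]+K[1,2]])
E
python3 - <<'E'
from h import *
import pickle
d,t,si=pickle.load(open('w4.pkl','rb'))
crop=lambda p:(proj(d,p)-[140,120])*[800/280,600/210]
s=robot.get_state();M=R.from_rotvec(s['tool_rot']).as_matrix();tc=s['tcp_pos']
L=lambda a,b,c:tc+M@np.array([a,b,c])
print('frame corners (toolx,tooly,toolz)')
for c in(.037,.081):
  for a in(.022,-.022):
    print(c,a,[crop(L(a,b,c)).round(0).tolist() for b in(-.004,.004)])
g=np.array([.601,.120,0]);an=np.radians(84);bx=np.array([np.cos(an),np.sin(an),0]);by=np.array([-bx[1],bx[0],0])
print('mouth');
for y in(.031,-.031):print([crop(g+bx*x+by*y+[0,0,.155]).round(0).tolist() for x in(-.012,.012)])
print('walls');
for y in(.024,-.024):print([crop(g+bx*x+by*y+[0,0,.148]).round(0).tolist() for x in(-.005,.005)])
E
```

```text
frame corners (toolx,tooly,toolz)
0.037 0.022 [[350.0, 244.0], [388.0, 244.0]]
0.037 -0.022 [[351.0, 433.0], [387.0, 433.0]]
0.081 0.022 [[358.0, 194.0], [390.0, 194.0]]
0.081 -0.022 [[359.0, 355.0], [389.0, 355.0]]
mouth
[[334.0, 142.0], [419.0, 143.0]]
[[335.0, 347.0], [415.0, 348.0]]
walls
[[360.0, 161.0], [394.0, 162.0]]
[[359.0, 317.0], [392.0, 317.0]]
```

```bash
python3 - <<'E'
from h import *
import pickle
d=grab('wrist');t=grab('top');si=grab('side');pickle.dump((d,t,si),open('w5.pkl','wb'))
s=robot.get_state();M=R.from_rotvec(s['tool_rot']).as_matrix();tc=s['tcp_pos'];print(tc,d['position'],s['dq'].round(3))
A=cv2.resize(d['frame'][140:275,190:370,::-1],(800,600),interpolation=cv2.INTER_CUBIC)
crop=lambda p:tuple(int(round(q)) for q in (proj(d,p)-[190,140])*[800/180,600/135])
L=lambda a,b,c:tc+M@np.array([a,b,c])
for c in(.037,.081):
  for a in(.022,-.022):
    for b in(-.004,.004):cv2.circle(A,crop(L(a,b,c)),4,(0,0,255),1)
g=np.array([.601,.120,0]);an=np.radians(84);bx=np.array([np.cos(an),np.sin(an),0]);by=np.array([-bx[1],bx[0],0])
for y in(.031,-.031):
  for x in(-.012,.012):cv2.circle(A,crop(g+bx*x+by*y+[0,0,.155]),4,(0,255,0),1)
for y in(.024,-.024):
  for x in(-.005,.005):cv2.circle(A,crop(g+bx*x+by*y+[0,0,.148]),4,(255,0,0),1)
cv2.imwrite('pics/w5.png',A)
E
```

```text
[0.60063745 0.11870811 0.26494918] [0.52478737 0.12781359 0.4108631 ] [ 0.003 -0.002 -0.004 -0.002 -0.003 -0.001 -0.002]
```

View pics/w5.png

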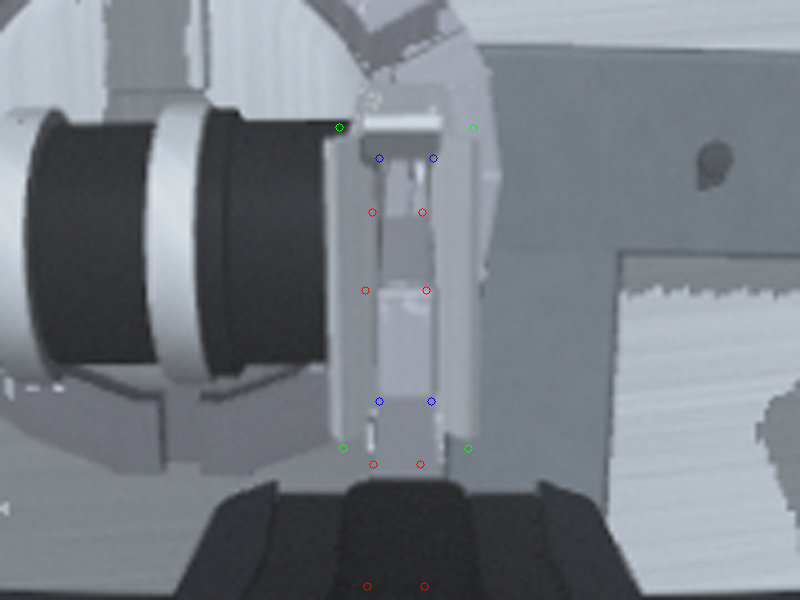

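The settled view shows the frame at (407,290), centred over the slot, whose walls are at x 379–436. It is aligned to within about 0.5 mm and square, so I lower it slowly.

move_arm(increments=[0,0,0.012,0,0,0,0,0,0.022,0,0,0,0,0,0.03,0,0,0,0,0,0.036,0,0,0,0,0,0.042,0,0,0,0,0,0.048,0,0,0,0,0,0.052,0,0,0,0,0,0.052,0,0,0])

```text
clock: 12.03
tcp_pos: [0.6003, 0.1199, 0.2122]
tool_rot: [-0.161, -3.136, 0.001]
wrist_force: [0.2, -1.3, -1.9]
grip_width: 0.151
finger_force: 40.0
```

move_arm(increments=[0,0,0.006,0,0,0,0,0,0.012,0,0,0,0,0,0.018,0,0,0,0,0,0.024,0,0,0,0,0,0.03,0,0,0,0,0,0.035,0,0,0,0,0,0.038,0,0,0,0,0,0.038,0,0,0])

```text
clock: 12.7
tcp_pos: [0.6003, 0.1199, 0.1743]
tool_rot: [-0.162, -3.136, 0.001]
wrist_force: [0.3, -0.2, -2.3]
grip_width: 0.156
finger_force: 40.0
```

```bash
python3 - <<'E'
from h import *
import pickle
P=[]
for i in range(4):
    d=grab('wrist');s=robot.get_state();P.append(s['tcp_pos'])
print(np.mean(P,0),np.std(P,0),s['wrist_force'],s['torque'],s['finger_force'])
tc=np.mean(P,0);M=R.from_rotvec(s['tool_rot']).as_matrix()
t=grab('top');si=grab('side')
A=cv2.resize(d['frame'][140:275,190:370,::-1],(400,300),interpolation=cv2.INTER_CUBIC)
B=cv2.resize(si['frame'][165:240,200:300,::-1],(400,300),interpolation=cv2.INTER_CUBIC)
C=cv2.resize(t['frame'][140:215,220:320,::-1],(400,300),interpolation=cv2.INTER_CUBIC)
for p,col in[((0,0,-.035),(0,0,255)),((0,0,-.003),(0,0,255))]:
    w=tc+M@np.array(p);q=(proj(si,w,False)-[200,165])*4;cv2.circle(B,tuple(int(x) for x in q),4,col,1)
print('knob proj 134 top', (proj(d,[.5195,.0645,.134])-[190,140])*[400/180,300/135])
g=np.array([.601,.120,.155])
cv2.imwrite('pics/w6.png',np.vstack([np.hstack([A,B]),np.hstack([C,cv2.resize(d['frame'][:,:,::-1],(400,300))])]))
M=R.from_rotvec(s['tool_rot']).as_matrix();print('tool y ang',np.degrees(np.arctan2(M[1,1],M[0,1])),M[2],s['clock'])
E
```

```text
[0.60082765 0.12008657 0.1752668 ] [1.52737779e-04 6.74994527e-05 2.74686427e-04] [ 0.30653784 -0.47768655 -1.72464484] [ 0.08104259 -0.12868845 -0.01440947] 39.98059046454728
knob proj 134 top [-36.54876625 -54.13480352]
tool y ang 84.10225498337458 [-6.01235244e-04  2.42841674e-04 -9.99999790e-01] 12.9
```

View pics/w6.png

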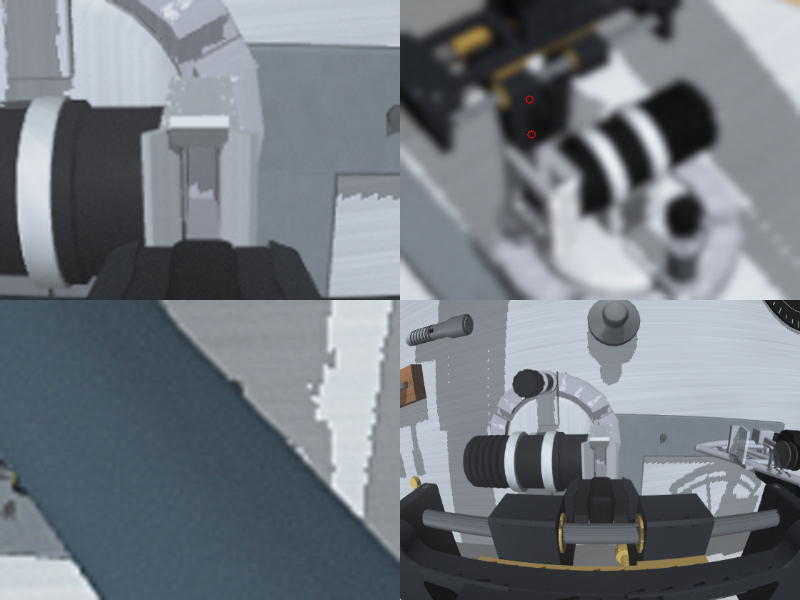

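The shade is down in the slot with no side load, and the knob is seated low on its barrel. I trim 1 mm down, hold, then hand in.

move_arm(increments=[0,0,0.001,0,0,0,0,0,0.001,0,0,0,0,0,0.001,0,0,0,0,0,0.001,0,0,0,0,0,0.001,0,0,0,0,0,0.001,0,0,0,0,0,0.001,0,0,0,0,0,0.001,0,0,0])

```text
clock: 13.67
tcp_pos: [0.6008, 0.12, 0.1742]
tool_rot: [-0.162, -3.137, 0.0]
wrist_force: [-0.1, -0.4, -0.4]
grip_width: 0.152
finger_force: 40.0
```

```bash
python3 -c "
from rig import robot
print(robot.hand_in())"
```

```text
the job is handed in; nothing more can be done
None
```

I've handed the job in (no verdict came back): the head faces the sextant with the plunger home, and the gripper is holding the square shade in the hood's slot, within about 3 mm of the beam's centre by my estimate.

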